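Snap the cover into the square keepsake block

ROBOT

A 6-joint arm with a two-finger parallel gripper is mounted at the origin on the work surface. World frame = base frame: x ahead of the robot, y to its left, z up, the work surface at z = 0. Lengths are in m, angles in degrees, forces in N, time in s.
With the tool pointing down it reaches from about 0.375 to 0.925 m from the base axis. Payload 5.7 kg.
Tool frame: the origin (TCP) lies on the mounting face of the last link; the fingertips stand 173 mm ahead of it and the grasp point (between the pads) lies 155 mm ahead of it; y points along the fingers, z is the direction in which the jaws open and shut, and the axes are right-handed (so a half turn about y gives the same grasp; the last joint's range is limited). The gripper opens to 85 mm and grips with 20 to 120 N. Pads are 22 mm wide; open, the fingers measure 114 mm over their backs; the gripper's body (76 mm by 85 mm) begins 54 mm behind the grasp point. The pads swing forward as they close: fully open they stand 13 mm farther back than shut.
Start: joints at [56.832, 20.558, 86.54, -0, 72.909, -6.595], TCP at [0.268, 0.537, 0.405] pointing down, gripper open.
Joint ranges: [-170.27, 170.27], [-57.76, 135], [12.27, 136.19], [-55.21, 235.2], [11.17, 155.16], [-170.74, 170.74]. Speed limits (degrees/s): [136.94, 136.94, 180, 180, 180, 180].

INTERFACE

Orientations are given as [roll, pitch, yaw] about the fixed x, y, z axes, in that order (R = Rz(yaw) Ry(pitch) Rx(roll)).
In Python, from cell import arm, cams gives the robot as it stands. The module is installed in compiled form; this text tells all that it offers.
- The arm moves only by the tool step_arm, never from a script. Its arguments are lists of equal length, an entry for each row: "translation": the shift along the tool's x, y, z in cm, a list of three; "turn": the turn about the tool's y in degrees. In form: {"translation": [[dx, dy, dz], ...], "turn": [turn, ...]}. A call has 1 to 12 rows; each row shifts and turns the commanded pose from where the row before left it, along the tool's axes as they then stand; what a row does not reach is not made up. A row lasts 1/8 s, in which the tool goes at most 62.5 mm and 10.7 degrees, less where a joint would pass 70% of its speed; a pose out of reach is approached as far as the arm can. A call is refused whole if a number of a shift passes 6.25 or a number of a turn 10.7, either way. A call with a gripper value outside its range is refused whole. "jaw" is the closure, from 0 (fully open) to 1 (shut), set as the call begins (left out, the last holds). The fingers move at their own pace and stop on an object; "newtons" is the grip in N (left out, the last holds). Time passes only in rows, so rows that do not move let the fingers close. It gives the time, the measured TCP pose, the force and the opening at its end, in the units of the state.
- arm.get_obs(): the state, without advancing time (a new reading comes with each control period).
- cams.capture(name): name is "scene" or "top" or "wrist"; returns the picture (420x560x3 uint8, red, green, blue); there is no depth.
- cams.camera_info(name): a dict with "intrinsics" (3x3 intrinsics, pixels), "dist" ([k1, k2, p1, p2, k3] as OpenCV has them; the pictures are not rectified), "rvec" (rotation vector, rad) and "tvec" (3), from world to camera coordinates, as OpenCV has them. Camera axes: x right, y down, z forward; pixel columns grow to the right and rows downward; lengths in m; the calibration is good to about 2 mm. A picture is of the moment at which its call begins: read the wrist's pose just before it. camera_info takes no time and is no camera call; for the wrist camera it gives the pose at the moment of the call.
- arm.sign_off(): hands the job in, once; it reports no verdict.
The state is a dict: "time_s": time; "qpos": joint angles; "qvel": joint speeds; "tau": joint torques, N m; "ee_pos": TCP position; "eef_rot": TCP orientation; "force": force on the tool from outside, world axes, zero at the start; "torque": the same for the moment, N m; "gripper_width": finger opening in m.
Only numpy, scipy, OpenCV 4.12 (cv2) and the standard library are available. Lean on these libraries where they do the work, as an engineer would, in place of code of your own. Each camera call takes 0.05 s, during which the arm holds its last target.

TASK

On the craft-class desk, pick up the wooden pusher with the broad round foot and use it to press the white cover on the square brown wooden block straight down until it is snapped fully home. Do not press on either cover with the gripper itself, and leave the cover on the round block standing up, as that block is not filled yet. Then stand the pusher upright on its foot on the bare desk top and let go.

Things in the scene. Friction and masses are not known exactly. Their poses are not given: they have to be found in the camera images.
- pusher_center (a point): the pusher, a loose piece of turned wood (about 0.12 kg) standing upright on the desk: a straight round handle 26 mm in diameter above a broad round foot 40 mm in diameter and 12 mm high (tapering to the handle by 18 mm); 96 mm tall in all. This point is on its axis half-way up, 48 mm above its underside, and is a good place to grip it from above, across the handle, in any direction. z axis: along the handle, up.
- square_cover_top (a point): centre of the top face of the white plastic cover to be pressed home: a round flat disc 56 mm in diameter, in a round recess in the middle of a square brown wooden block 100 x 100 mm and 30 mm high that is fixed to the desk. At the start the cover's top is 41 to 43 mm above the desk (11 to 13 mm above the block); fully home it is 31 mm above the desk (1 mm above the block's top). z axis up.
- square_cover (a joint): how far the square block's cover has been pressed down, m: 0 to 0.002 standing up as at the start, 0.012 fully home. It slides straight down without tilting; its clips grip the recess so that it takes a push of about 8 N (more when faster) all the way down, and it stays wherever it is left. Once home the push meets a hard stop.
- round_cover (a joint): the same travel for the identical cover on the round brown wooden block (104 mm in diameter, 30 mm high, fixed to the desk), which must stay where it starts, 0 to 0.002.
Things that resemble listed ones, but are neither listed nor needed, are in the scene too. Leave any red or yellow look-alike of the part that bears pusher_center alone. What is shaped like the part that bears round_cover but black or pink is not meant.

How it is judged (in metres and radians):
On the way, in this order (a step that is already met when the one before it is completed fails the run):
1. the pusher bears on the square block's cover (contact force between pusher and square_cover above 1.5 N).
2. the square block's cover has snapped home (value of joint square_cover above 0.0095 m), for 0.1 s.
At the end, for the whole second after the job is handed in: The square block's cover is home (pressed at least 9.5 of its 12 mm), the round block's cover still stands up (less than 4.5 mm down), and the released pusher stands upright on its foot on the desk (centre 38 to 58 mm above the desk, tilted less than 0.15 rad) (value of joint square_cover above 0.0095 m and value of joint round_cover below 0.0045 m and height (world z) of pusher_center between 0.038 and 0.058 m and angle between pusher_center's own z axis and vertical below 0.15 rad); the robot touches nothing.
It fails at once if the gripper's fingers or the arm press on the square block's cover themselves (contact force between any of the fingers, the arm and square_cover above 1 N).
It fails at once if the gripper's fingers or the arm press on the round block's cover themselves (contact force between any of the fingers, the arm and round_cover above 1 N).
It fails at once if the round block's cover is pressed down more than 4.5 mm (value of joint round_cover above 0.0045 m).
It also fails if it takes over 51 s, if anything falls off the work surface, if the arm or the gripper's body presses on something with over 40 N, if the wrist force passes 120 N, or if a joint passes its speed limit or range.

## Working session

There is one attempt and no reset: what is moved stays moved. The work goes in short steps, Python scripts to look and compute and a tool call to move; the robot and the scene stay as the last step left them, time stands still between calls to the robot, and variables do not carry over. Pictures are saved under pics/ and viewed, and the job is handed in when it is done.

Besides the shell and the picture viewer there is one more tool, called after "Emit:" as a command line: name --pt "numbers of a row" for each row, then --argument value for the rest. step_arm: Moves the arm, as the interface text tells. Its arguments: {"type":"object","properties":{"translation":{"type":"array","items":{"type":"array","items":{"type":"number"}}},"turn":{"type":"array","items":{"type":"number"}},"jaw":{"type":"number"},"newtons":{"type":"number"}},"required":["translation","turn"]}

```bash
mkdir -p pics; python3 - <<'E'
from cell import arm,cams
import cv2
o=arm.get_obs(); print({k:(v if not hasattr(v,'round') else v) for k,v in o.items()})
for n in ["scene","top"]:
    p=cams.capture(n); cv2.imwrite(f"pics/{n}0.png",p[:,:,::-1])
    print(n,cams.camera_info(n))
E
```

```text
{'time_s': 0.0, 'qpos': array([ 5.68309580e+01,  2.05999317e+01,  8.66003664e+01, -5.16353657e-05,
        7.29096432e+01, -6.59441176e+00]), 'qvel': array([ 0.09955716, -0.0215238 ,  0.02145469, -0.01245134,  0.08360861,
       -0.09715876]), 'tau': array([ 8.66856426e-04, -5.27647841e+01, -2.78609043e+01, -1.71242473e-04,
        1.33934885e-02,  1.47544671e-05]), 'ee_pos': array([0.26821686, 0.53629599, 0.40382338]), 'eef_rot': array([-9.01092196e+01,  1.25766818e-02, -2.65746270e+01]), 'force': array([-0.8572808 , -0.33070187, -0.32294847]), 'torque': array([-0.0296721 , -0.00465602, -0.00955886]), 'gripper_width': 0.08558148206044107}
scene {'intrinsics': array([[516.72248454,   0.        , 283.15423764],
       [  0.        , 516.72248454, 206.63955509],
       [  0.        ,   0.        ,   1.        ]]), 'dist': array([-0.18756227,  0.        ,  0.        ,  0.        ,  0.        ]), 'rvec': array([ 0.93055993,  2.5240394 , -0.99894473]), 'tvec': array([ 0.35643693, -0.18807344,  1.40633417])}
top {'intrinsics': array([[536.40488397,   0.        , 284.41873015],
       [  0.        , 536.40488397, 206.44770558],
       [  0.        ,   0.        ,   1.        ]]), 'dist': array([-0.06987264,  0.        ,  0.        ,  0.        ,  0.        ]), 'rvec': array([ 2.17089576, -2.16614048,  0.17034587]), 'tvec': array([-8.53913146e-04,  4.89894020e-01,  1.08881064e+00])}
```

View pics/scene0.png

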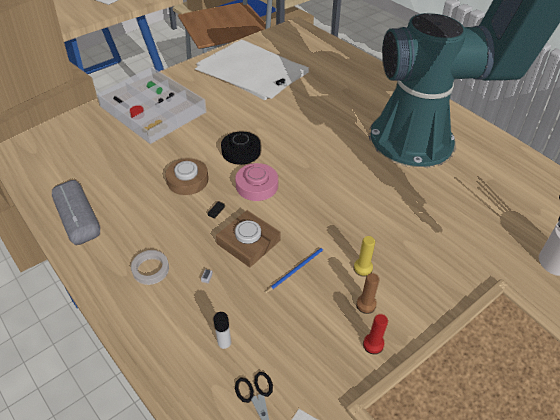

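View pics/top0.png

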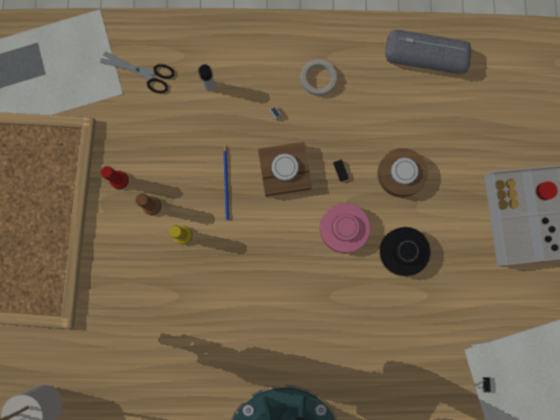

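Scene: yellow (366,255), brown (368,293) and red (376,335) pushers stand in a row. The square block is at (248,235), the round brown block at (187,175). In top view the brown pusher is at about (148,204) and the square cover at (285,167). Next I zoom in to measure.

```bash
cat > h.py <<'E'
import numpy as np, cv2
from cell import arm,cams
def info(n):
    i=cams.camera_info(n); return i["intrinsics"],i["dist"],cv2.Rodrigues(i["rvec"])[0],i["tvec"].ravel(),i["rvec"]
def back(n,px,z,I=None):
    K,d,R,t,_=I or info(n)
    u=cv2.undistortPoints(np.array([[px]],float),K,d).ravel()
    r=R.T@np.array([u[0],u[1],1]); c=-R.T@t
    return c+r*(z-c[2])/r[2]
def proj(n,P,I=None):
    K,d,R,t,rv=I or info(n)
    return cv2.projectPoints(np.array(P,float).reshape(-1,1,3),rv,t,K,d)[0].reshape(-1,2)
def circ(c,z,r,n=60):
    a=np.linspace(0,2*np.pi,n); return np.c_[c[0]+r*np.cos(a),c[1]+r*np.sin(a),np.full(n,z)]
E
python3 - <<'E'
import cv2
a=cv2.imread("pics/top0.png")
cv2.imwrite("pics/t1.png",cv2.resize(a[150:260,80:220],None,fx=5,fy=5,interpolation=cv2.INTER_CUBIC))
cv2.imwrite("pics/t2.png",cv2.resize(a[130:210,245:325],None,fx=7,fy=7,interpolation=cv2.INTER_CUBIC))
b=cv2.imread("pics/scene0.png")
cv2.imwrite("pics/s1.png",cv2.resize(b[225:365,330:410],None,fx=4,fy=4,interpolation=cv2.INTER_CUBIC))
E
```

```text
(no output)
```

View pics/t1.png

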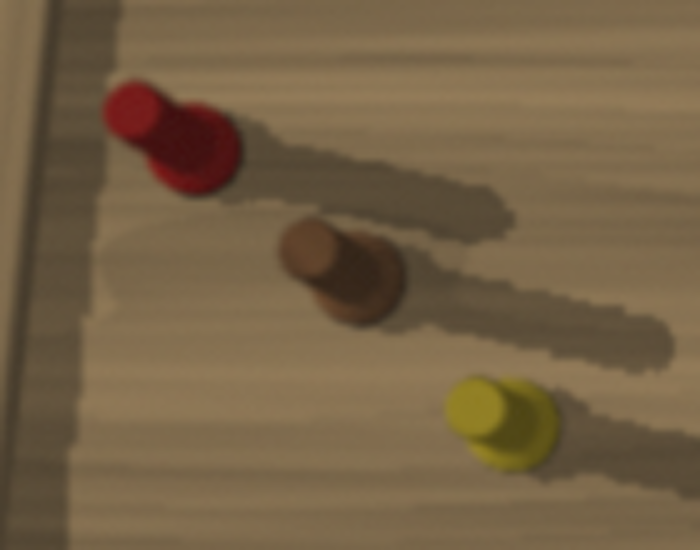

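View pics/t2.png

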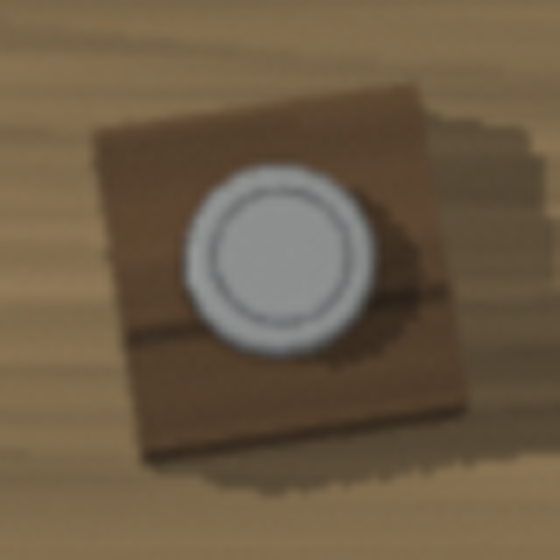

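View pics/s1.png

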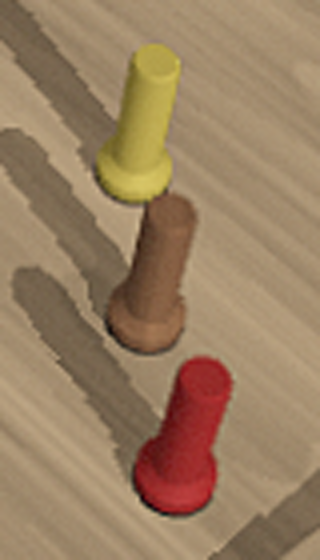

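```bash
python3 - <<'E'
from h import *
f=lambda x,y,s,ox,oy:((x+.5)/s-.5+ox,(y+.5)/s-.5+oy)
for n,p,z in [("red",(135,110),.096),("brown",(310,248),.096),("brownfoot",(359,279),.008),("yel",(477,408),.096)]:
    print(n,back("top",f(*p,5,80,150),z).round(4))
print("cov",back("top",f(280,260,7,245,130),.042).round(4))
c=[back("top",f(*p,7,245,130),.03) for p in [(97,132),(417,85),(466,408),(143,455)]]
print(np.round(c,4),np.mean(c,0))
g=lambda x,y:f(x,y,4,330,225)
for n,p,z in [("red",(205,377),.096),("brown",(171,213),.096),("yel",(158,62),.096)]:
    print("scene",n,back("scene",g(*p),z).round(4))
print("scene cov",back("scene",(248,231),.042).round(4))
E
```

```text
red [0.5497 0.3544 0.096 ]
brown [0.4948 0.2828 0.096 ]
brownfoot [0.494  0.2826 0.008 ]
yel [0.432  0.2155 0.096 ]
cov [5.722e-01 2.000e-04 4.200e-02]
[[ 0.6138  0.0553  0.03  ]
 [ 0.6292 -0.0418  0.03  ]
 [ 0.5297 -0.0561  0.03  ]
 [ 0.515   0.0409  0.03  ]] [ 5.71945017e-01 -4.03583852e-04  3.00000000e-02]
scene red [0.5497 0.3545 0.096 ]
scene brown [0.4953 0.2832 0.096 ]
scene yel [0.4317 0.2157 0.096 ]
scene cov [0.5743 0.0028 0.042 ]
```

Both views agree to under 1 mm: brown pusher at (0.495, 0.283), cover at (0.572, 0.000). First I turn so the jaws straddle the pusher across the row, and lower part-way.

Emit:
step_arm --pt "0 1 0" --pt "0 1 0" --pt "0 1 0" --pt "0 1 0" --pt "0 1 0" --pt "0 1 0" --pt "0 0 0" --turn '[-10,-10,-10,-10,-10,-10,0]' --jaw 0 --newtons 40

```text
time_s: 0.98
ee_pos: [0.2681, 0.5361, 0.3435]
eef_rot: [-90.1, 0.1, 33.3]
force: [-0.8, -0.8, 0.2]
gripper_width: 0.0856
```

```bash
cat >> h.py <<'E'
from scipy.spatial.transform import Rotation as Ro
def delta(xyz):
    o=arm.get_obs(); R=Ro.from_euler('xyz',o["eef_rot"],degrees=True)
    print("t",round(o["time_s"],2),"pos",o["ee_pos"].round(4),"rot",o["eef_rot"].round(2),"q",o["qpos"].round(1),"F",o["force"].round(2),"w",round(o["gripper_width"],4))
    print("tool delta cm",(R.inv().apply(np.array(xyz)-o["ee_pos"])*100).round(2))
E
python3 -c "
from h import *
delta([.495,.283,.33])"
```

```text
t 0.97 pos [0.2681 0.5361 0.3435] rot [-90.07   0.14  33.34] q [ 56.8  24.   90.6  -0.   65.6 -66.5] F [-0.83 -0.83  0.2 ] w 0.0856
tool delta cm [  5.05   1.38 -33.61]
```

Emit:
step_arm --pt "0.5 0.14 -3.4" --pt "0.5 0.14 -3.4" --pt "0.5 0.14 -3.4" --pt "0.5 0.14 -3.4" --pt "0.5 0.14 -3.4" --pt "0.5 0.14 -3.4" --pt "0.5 0.14 -3.4" --pt "0.5 0.14 -3.4" --pt "0.5 0.14 -3.2" --pt "0.5 0.1 -3.2" --pt "0 0 0" --turn '[0,0,0,0,0,0,0,0,0,0,0]'

```text
time_s: 2.35
ee_pos: [0.4968, 0.2824, 0.3314]
eef_rot: [-90.0, -0.1, 33.1]
force: [-0.6, 0.6, -0.6]
gripper_width: 0.0851
```

```bash
python3 -c "
from h import *
p=cams.capture('wrist'); cv2.imwrite('pics/w1.png',p[:,:,::-1])
delta([.495,.283,.210])
print(proj('wrist',[[.495,.283,.096],[.495,.283,.0]]))"
```

```text
t 2.4 pos [0.4958 0.2831 0.3313] rot [-8.999e+01 -1.000e-02  3.314e+01] q [  22.8   22.6   95.     0.    62.4 -100.4] F [ 0.12  0.77 -0.3 ] w 0.0852
tool delta cm [-0.08 12.13  0.03]
[[280.160905   232.10165888]
 [279.93467585 192.64188244]]
```

View pics/w1.png

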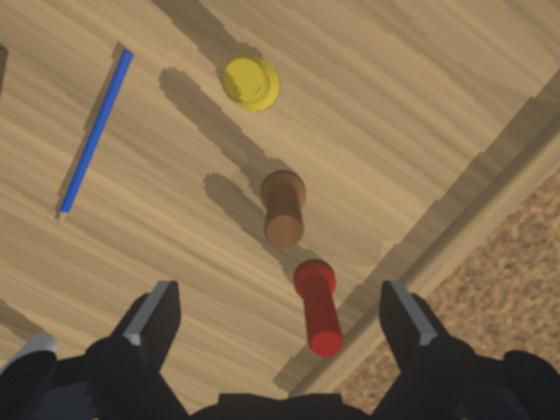

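Wrist view: brown pusher's top at (285,232), within 5 px (about 2 mm) of the predicted (280,232), midway between the fingers. I'm descending and closing.

Emit:
step_arm --pt "-0.08 2 0" --pt "0 2 0" --pt "0 2 0" --pt "0 2 0" --pt "0 2 0" --pt "0 1.2 0" --pt "0 0.9 0" --pt "0 0 0" --turn '[0,0,0,0,0,0,0,0]'

```text
time_s: 3.4
ee_pos: [0.4943, 0.2834, 0.2098]
eef_rot: [-90.0, 0.1, 33.4]
force: [-0.6, -1.0, -0.2]
gripper_width: 0.0852
```

Emit:
step_arm --pt "0 0 0" --pt "0 0 0" --pt "0 0 0" --pt "0 0 0" --pt "0 0 0" --pt "0 0 0" --pt "0 0 0" --pt "0 0 0" --turn '[0,0,0,0,0,0,0,0]' --jaw 1 --newtons 50

```text
time_s: 4.4
ee_pos: [0.4947, 0.2834, 0.2106]
eef_rot: [-90.0, -0.0, 33.4]
force: [-1.4, 0.2, 5.3]
gripper_width: 0.0252
```

```bash
python3 -c "
from h import *
p=cams.capture('wrist'); cv2.imwrite('pics/w2.png',p[:,:,::-1])
p=cams.capture('scene'); cv2.imwrite('pics/s2.png',cv2.resize(p[200:380,280:460,::-1],None,fx=3,fy=3))
delta([.572,.000,.210])"
```

```text
t 4.5 pos [0.4947 0.2834 0.2106] rot [-9.000e+01 -3.000e-02  3.342e+01] q [  22.9   31.8  100.7    0.    47.4 -100.6] F [-1.5   0.31  6.37] w 0.0246
tool delta cm [ -9.15   0.06 -27.91]
```

View pics/s2.png

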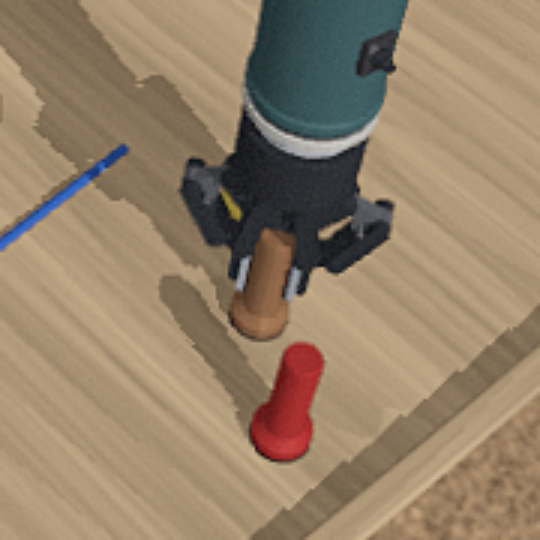

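The pusher stands between the pads, opening 25 mm. Lifting it and moving over the square block.

Emit:
step_arm --pt "0 -0.5 0" --pt "0 -1.5 0" --pt "0 -2 0" --pt "0 -2 0" --pt "0 -2 0" --pt "0 0 0" --pt "0 0 0" --turn '[0,0,0,0,0,0,0]'

```text
time_s: 5.38
ee_pos: [0.4943, 0.2832, 0.2899]
eef_rot: [-90.0, 0.0, 33.4]
force: [-0.6, -0.2, -1.0]
gripper_width: 0.025
```

Emit:
step_arm --pt "-0.4 0 -1.2" --pt "-0.8 0 -2.4" --pt "-1 0 -3" --pt "-1 0 -3" --pt "-1 0 -3" --pt "-1 0 -3" --pt "-1 0 -3" --pt "-1 0 -3" --pt "-0.9 0 -3" --pt "-0.6 0 -2" --pt "-0.4 0 -1.3" --pt "0 0 0" --turn '[0,0,0,0,0,0,0,0,0,0,0,0]'

```text
time_s: 6.88
ee_pos: [0.5724, -0.0003, 0.2899]
eef_rot: [-90.0, 0.0, 33.4]
force: [-0.8, 0.3, -0.4]
gripper_width: 0.0249
```

```bash
python3 -c "
from h import *
delta([.572,.000,.29])
p=cams.capture('wrist'); cv2.imwrite('pics/w3.png',p[:,:,::-1])
p=cams.capture('scene'); cv2.imwrite('pics/s3.png',cv2.resize(p[130:290,150:340,::-1],None,fx=4,fy=3.5))
p=cams.capture('top'); cv2.imwrite('pics/t3.png',cv2.resize(p[110:230,220:360,::-1],None,fx=4,fy=4))
delta([.572,.000,.29])"
```

```text
t 6.88 pos [ 5.724e-01 -3.000e-04  2.899e-01] rot [-8.998e+01  2.000e-02  3.336e+01] q [  -6.9   25.6   97.1    0.    57.3 -130.3] F [-0.8   0.3  -0.41] w 0.0249
tool delta cm [-0.02 -0.01  0.05]
t 7.03 pos [0.5719 0.001  0.29  ] rot [-8.996e+01  2.000e-02  3.346e+01] q [  -6.8   25.5   97.1    0.    57.4 -130.3] F [ 0.61 -0.1  -1.87] w 0.025
tool delta cm [-0.05 -0.   -0.09]
```

View pics/s3.png

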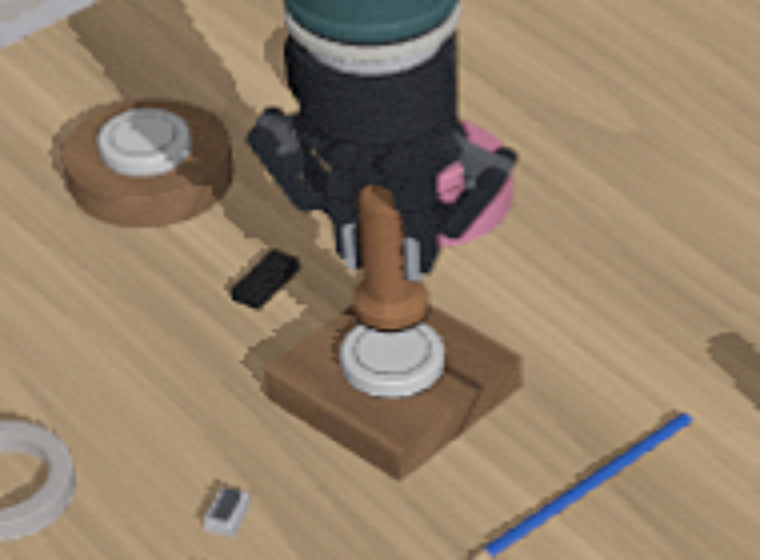

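View pics/w3.png

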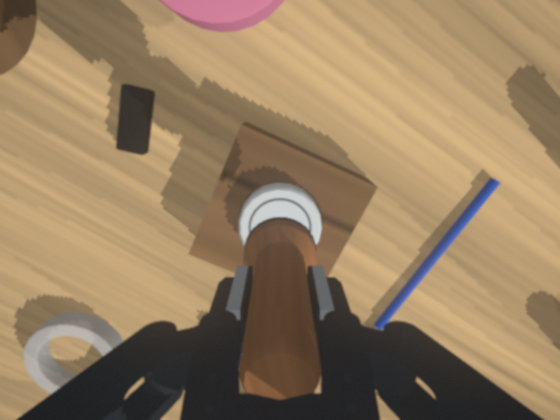

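```bash
python3 -c "
from h import *
p=cams.capture('scene')[:,:,::-1].copy()
p=cv2.resize(p,None,fx=4,fy=4,interpolation=cv2.INTER_CUBIC)
c=(.572,0.0005)
for z,r in [(.0794,.02),(.0914,.02),(.0974,.013),(.1754,.013)]:
    q=((proj('scene',circ(c,z,r))+.5)*4-.5).astype(int)
    cv2.polylines(p,[q.reshape(-1,1,2)],True,(0,255,0),1)
q=((proj('scene',circ((.572,0),.042,.028))+.5)*4-.5).astype(int)
cv2.polylines(p,[q.reshape(-1,1,2)],True,(255,0,0),1)
cv2.imwrite('pics/s4.png',p[680:1000,800:1200])"
```

```text
(no output)
```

View pics/s4.png

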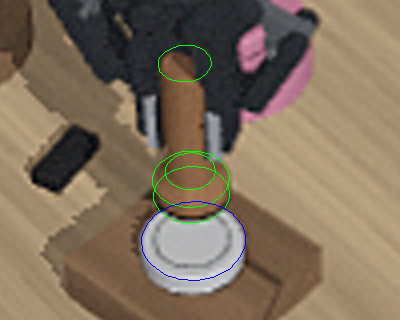

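Overlay fits: the foot sits centred over the cover, with only a very slight tilt. Going down to just above the cover, then pressing slowly.

Emit:
step_arm --pt "0 1 0" --pt "0 1 0" --pt "0 0.8 0" --pt "0 0.4 0" --pt "0 0 0" --turn '[0,0,0,0,0]' --jaw 1 --newtons 70

```text
time_s: 7.7
ee_pos: [0.5722, 0.0003, 0.2576]
eef_rot: [-90.0, 0.0, 33.4]
force: [-0.6, -0.2, -1.0]
gripper_width: 0.0246
```

Emit:
step_arm --pt "0 0.15 0" --pt "0 0.15 0" --pt "0 0.15 0" --pt "0 0.15 0" --pt "0 0.15 0" --pt "0 0.15 0" --turn '[0,0,0,0,0,0]'

```text
time_s: 8.45
ee_pos: [0.5724, 0.0003, 0.2499]
eef_rot: [-90.0, -0.0, 33.4]
force: [-1.8, 0.1, 7.3]
gripper_width: 0.0245
```

Emit:
step_arm --pt "0 0.15 0" --pt "0 0.15 0" --pt "0 0.15 0" --pt "0 0.15 0" --pt "0 0.1 0" --pt "0 0 0" --turn '[0,0,0,0,0,0]'

```text
time_s: 9.2
ee_pos: [0.5724, 0.0003, 0.2428]
eef_rot: [-90.0, -0.0, 33.4]
force: [-1.6, 0.4, 5.5]
gripper_width: 0.0249
```

Emit:
step_arm --pt "0 0.1 0" --pt "0 0.1 0" --pt "0 0 0" --turn '[0,0,0]'

```text
time_s: 9.57
ee_pos: [0.5724, 0.0003, 0.2415]
eef_rot: [-90.0, -0.0, 33.4]
force: [-3.6, -0.1, 12.7]
gripper_width: 0.0247
```

Emit:
step_arm --pt "0 0.1 0" --pt "0 0.1 0" --pt "0 0 0" --turn '[0,0,0]'

```text
time_s: 9.95
ee_pos: [0.5725, 0.0004, 0.2414]
eef_rot: [-90.1, -0.1, 33.4]
force: [-8.1, 1.0, 28.6]
gripper_width: 0.0243
```

Hard stop: 28.6 N with no further travel. Lifting and checking.

Emit:
step_arm --pt "0 -0.4 0" --pt "0 -1 0" --pt "0 -2 0" --pt "0 -2 0" --pt "0 -1 0" --pt "0 0 0" --turn '[0,0,0,0,0,0]'

```text
time_s: 10.7
ee_pos: [0.5726, 0.0002, 0.3026]
eef_rot: [-90.1, -0.1, 33.4]
force: [-0.4, -0.1, -1.2]
gripper_width: 0.0246
```

```bash
python3 -c "
from h import *
delta([.41,.07,.33])
p=cams.capture('scene')[:,:,::-1].copy()
p=cv2.resize(p,None,fx=4,fy=4,interpolation=cv2.INTER_CUBIC)
z0=arm.get_obs()['ee_pos'][2]-.2106
c=(.572,0.0005)
for z,r in [(z0,.02),(z0+.012,.02),(z0+.096,.013)]:
    q=((proj('scene',circ(c,z,r))+.5)*4-.5).astype(int)
    cv2.polylines(p,[q.reshape(-1,1,2)],True,(0,255,0),1)
q=((proj('scene',circ((.572,0),.031,.028))+.5)*4-.5).astype(int)
cv2.polylines(p,[q.reshape(-1,1,2)],True,(255,0,0),1)
cv2.imwrite('pics/s5.png',p[560:1080,640:1240])
p=cams.capture('top')[:,:,::-1]
cv2.imwrite('pics/t5.png',cv2.resize(p[120:320,140:440],None,fx=2.5,fy=2.5))
p=cams.capture('wrist')[:,:,::-1]
cv2.imwrite('pics/w5.png',p)
"
```

```text
t 10.7 pos [5.726e-01 2.000e-04 3.026e-01] rot [-9.005e+01 -5.000e-02  3.343e+01] q [  -6.9   24.6   96.5   -0.    58.8 -130.3] F [-0.37 -0.13 -1.24] w 0.0246
tool delta cm [-9.72 -2.76 14.78]
```

View pics/s5.png

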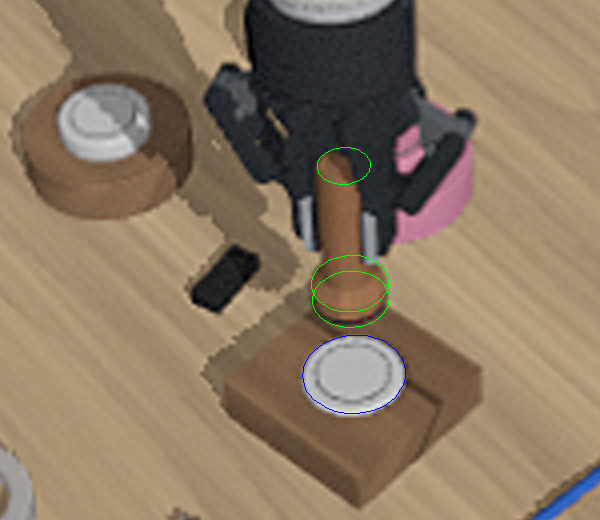

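View pics/t5.png

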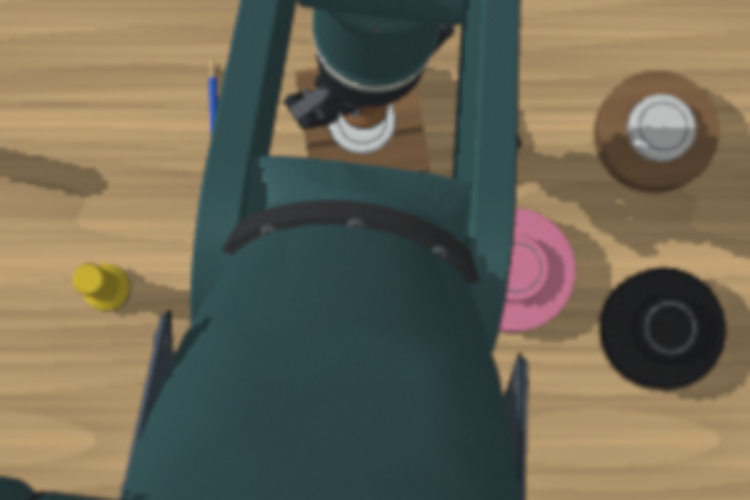

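View pics/w5.png

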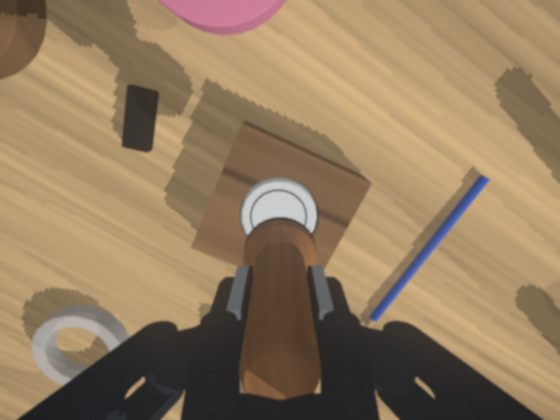

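The square cover is now flush and matches the circle drawn at the fully-home height. The round cover still stands proud. The pusher is still held straight. Next is bare desk at (0.41, 0.05).

```bash
python3 -c "
from h import *
print(proj('top',[[.41,.05,0],[.41,.09,0],[.35,.05,0],[.41,0,0]]))
delta([.41,.05,.3026])"
```

```text
[[260.5725331  245.51422704]
 [241.73459616 245.46576987]
 [260.4192271  273.91096659]
 [284.0829788  245.56521907]]
t 10.85 pos [5.719e-01 3.000e-04 3.013e-01] rot [-8.995e+01  7.000e-02  3.342e+01] q [  -6.9   24.7   96.5   -0.    58.8 -130.3] F [ 0.4   0.65 -1.58] w 0.0245
tool delta cm [-10.78  -0.1   13.07]
```

Emit:
step_arm --pt "-0.5 0 0.6" --pt "-1 0 1.2" --pt "-1.5 0 1.8" --pt "-1.5 0 1.8" --pt "-1.5 0 1.8" --pt "-1.5 0 1.8" --pt "-1.5 0 1.8" --pt "-1 0 1.3" --pt "-0.8 0 1" --pt "0 0 0" --turn '[0,0,0,0,0,0,0,0,0,0]'

```text
time_s: 12.1
ee_pos: [0.4092, 0.0504, 0.3021]
eef_rot: [-90.0, 0.0, 33.5]
force: [0.1, -0.2, -1.4]
gripper_width: 0.0244
```

Emit:
step_arm --pt "0 1 0" --pt "0 2 0" --pt "0 2 0" --pt "0 1.5 0" --pt "0 1 0" --pt "0 0.8 0" --pt "0 0.3 0" --pt "0 0 0" --turn '[0,0,0,0,0,0,0,0]'

```text
time_s: 13.1
ee_pos: [0.4101, 0.0501, 0.2161]
eef_rot: [-90.0, 0.0, 33.4]
force: [0.6, -0.6, -1.1]
gripper_width: 0.0243
```

```bash
python3 -c "
from h import *
delta([.41,.05,.2106])
p=cams.capture('scene')[:,:,::-1]
cv2.imwrite('pics/s6.png',cv2.resize(p[120:300,200:420],None,fx=3.5,fy=3.3))
p=cams.capture('wrist')[:,:,::-1]
cv2.imwrite('pics/w6.png',p)
"
```

```text
t 13.1 pos [0.4101 0.0501 0.2161] rot [-90.01   0.    33.43] q [  -2.6   22.8  120.3   -0.    36.8 -126. ] F [ 0.61 -0.64 -1.11] w 0.0243
tool delta cm [-0.02  0.55 -0.  ]
```

View pics/s6.png

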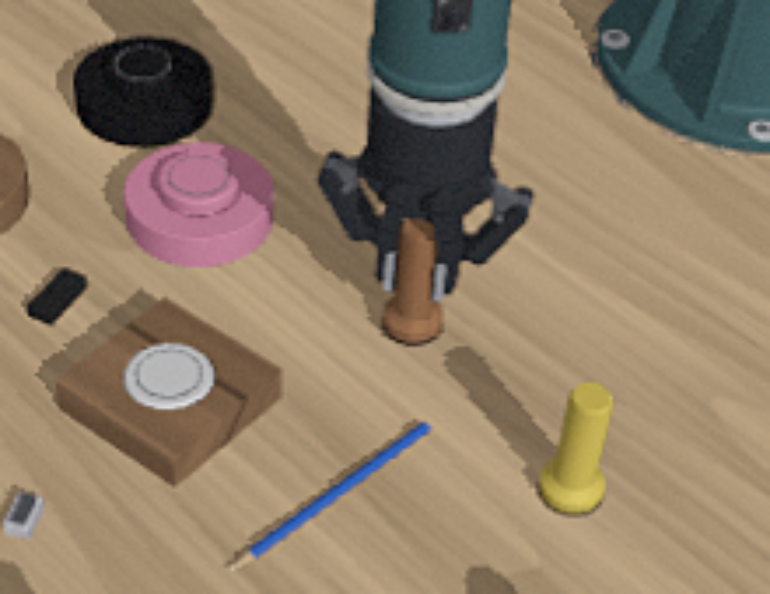

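View pics/w6.png

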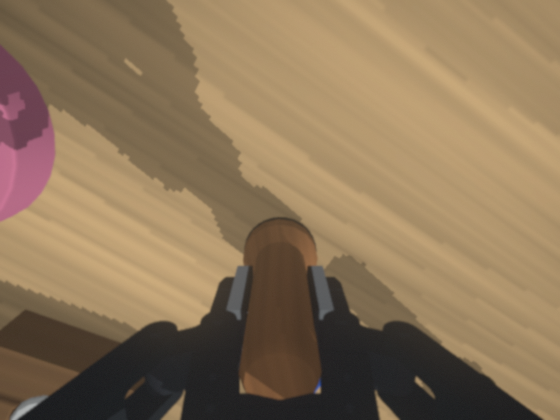

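The spot is bare desk. I'm lowering gently to contact.

Emit:
step_arm --pt "0 0.2 0" --pt "0 0.15 0" --pt "0 0.1 0" --pt "0 0.1 0" --pt "0 0 0" --turn '[0,0,0,0,0]'

```text
time_s: 13.82
ee_pos: [0.41, 0.0501, 0.2106]
eef_rot: [-90.0, 0.0, 33.4]
force: [-0.8, -0.4, 0.3]
gripper_width: 0.0247
```

Emit:
step_arm --pt "0 0.1 0" --pt "0 0 0" --turn '[0,0]'

```text
time_s: 14.08
ee_pos: [0.4099, 0.0501, 0.2106]
eef_rot: [-90.0, -0.0, 33.4]
force: [-4.3, -0.9, 18.8]
gripper_width: 0.0243
```

In contact. I'll relax the push and open.

Emit:
step_arm --pt "0 -0.08 0" --pt "0 0 0" --pt "0 0 0" --turn '[0,0,0]' --jaw 1 --newtons 20

```text
time_s: 14.45
ee_pos: [0.4101, 0.0501, 0.2106]
eef_rot: [-90.0, -0.0, 33.4]
force: [-1.7, 1.7, 7.3]
gripper_width: 0.0243
```

Emit:
step_arm --pt "0 0 0" --pt "0 0 0" --pt "0 0 0" --pt "0 0 0" --pt "0 0 0" --pt "0 0 0" --pt "0 0 0" --pt "0 0 0" --turn '[0,0,0,0,0,0,0,0]' --jaw 0

```text
time_s: 15.45
ee_pos: [0.41, 0.0501, 0.2104]
eef_rot: [-90.0, 0.0, 33.4]
force: [1.2, 0.5, -0.6]
gripper_width: 0.0857
```

```bash
python3 -c "
from h import *
delta([.41,.05,.2106])
p=cams.capture('wrist')[:,:,::-1]
cv2.imwrite('pics/w7.png',p)
print(proj('wrist',[[.41,.05,.096],[.41,.05,.0]]))
"
```

```text
t 15.45 pos [0.41   0.0501 0.2104] rot [-90.     0.    33.43] q [  -2.6   23.5  120.6   -0.    35.9 -126. ] F [ 1.23  0.53 -0.6 ] w 0.0857
tool delta cm [-0.01 -0.02 -0.01]
[[279.59067318 381.00311297]
 [279.52493021 249.59557134]]
```

View pics/w7.png

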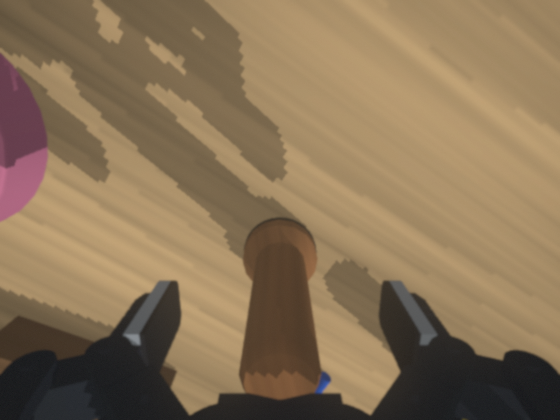

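The pusher stands alone between open fingers. Retracting straight up.

Emit:
step_arm --pt "0 -0.5 0" --pt "0 -1.5 0" --pt "0 -2 0" --pt "0 -3 0" --pt "0 -3 0" --pt "0 -3 0" --pt "0 -3 0" --pt "0 0 0" --pt "0 0 0" --turn '[0,0,0,0,0,0,0,0,0]'

```text
time_s: 16.62
ee_pos: [0.4095, 0.0502, 0.3701]
eef_rot: [-90.0, 0.0, 33.4]
force: [-0.6, 0.2, -0.3]
gripper_width: 0.0856
```

```bash
python3 -c "
from h import *
delta([.41,.05,.2106])
p=cams.capture('scene')[:,:,::-1].copy()
p=cv2.resize(p,None,fx=3,fy=3,interpolation=cv2.INTER_CUBIC)
for c,z,r in [((.41,.05),0,.02),((.41,.05),.096,.013),((.572,0),.031,.028)]:
    q=((proj('scene',circ(c,z,r))+.5)*3-.5).astype(int)
    cv2.polylines(p,[q.reshape(-1,1,2)],True,(0,255,0),1)
cv2.imwrite('pics/s8.png',p[400:860,480:1220])
"
```

```text
t 16.62 pos [0.4095 0.0502 0.3701] rot [-8.999e+01  2.000e-02  3.342e+01] q [  -2.6    7.3  110.8   -0.    61.9 -126. ] F [-0.56  0.23 -0.28] w 0.0856
tool delta cm [ 0.04 15.95 -0.04]
```

View pics/s8.png

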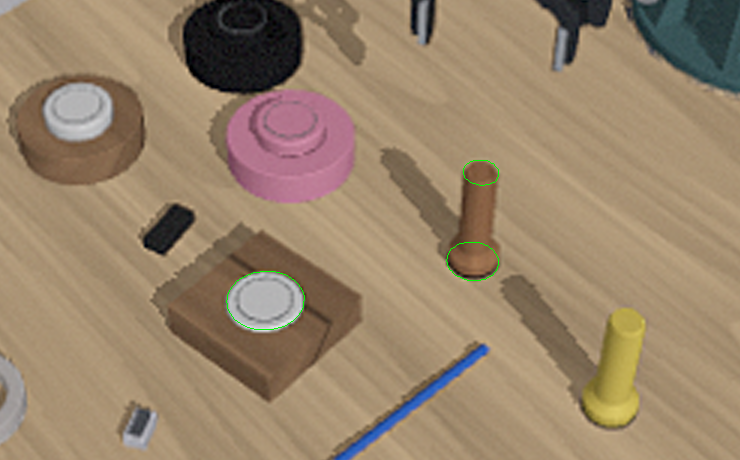

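Pusher is upright (the top and foot circles fit), the square cover is home, the round cover stands up, and the gripper is clear. Handing in.

```bash
python3 -c "
from h import *
print(arm.sign_off())"
```

```text
the job is handed in; nothing more can be done
None
```

The job is done and handed in at about 16.7 s of the 51 s allowed; the hand-in reported no verdict.

- **Pressing:** I gripped the brown pusher across its handle and pressed the square block's cover down. It stopped at 28.6 N with no further travel, at a height matching fully home.
- **Placing:** I stood the pusher on bare desk at about (0.41, 0.05), let go and pulled the gripper up clear.

**Last checks:**
- The square cover lies flush and fits the outline drawn at its home height.
- The round block's cover still looks raised in the picture, and I never went near it.
- The pusher's top and foot fit the outlines of an upright pusher on the desk.
- The gripper is fully open, with its fingertips about 10 cm above the pusher and close to zero force.

**Small disagreements:**
- While held, the pusher looked tilted by a few degrees (about 3 mm at its top), and this was gone once it stood on the desk.
- The wrist camera placed the pusher's top about 5 pixels (about 2 mm) from where the other two cameras put it.

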